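# Counter-hold the bolt behind a stage clamp bracket

### The arm

A 6-joint arm with a two-finger parallel gripper is mounted at the origin on the work surface. World frame = base frame: x ahead of the robot, y to its left, z up, the work surface at z = 0. Lengths are in m, angles in rad, forces in N, time in s.
With the tool pointing down it reaches from about 0.35 to 0.85 m from the base axis. Payload 8.1 kg.
Tool frame: the origin (TCP) lies at the very end of the fingers, on their centre line; the grasp point (between the pads) lies 19 mm behind it; z points along the fingers, y is the line along which they close (so a half turn about z gives the same grasp; the last joint's range is limited). The gripper opens to 93 mm and grips with 3 to 60 N. Pads are 15 mm wide; open, the fingers measure 128 mm over their backs; the gripper's body (75 mm by 188 mm) begins 65 mm behind the grasp point.
Start: joints at [-1.222, 0.13, 1.488, -0, 1.523, -0.085], TCP at [0.252, -0.544, 0.219] pointing down, gripper open.
Joint ranges: [-2.96, 2.96], [-0.89, 2.26], [0.02, 2.5], [-1.34, 4.48], [0, 2.73], [-2.66, 2.66]. Speed limits (rad/s): [2.39, 2.39, 2.79, 3.14, 3.14, 3.14].

### API

Orientations are given as a rotation vector (axis times angle).
In Python, from plant import robot gives the robot as it stands.
- The arm moves only by the tool play_rows, never from a script. Its argument "deltas" is one flat list of numbers, 5 for each row, row after row: the shift along the tool's x, y, z in mm, then the turn about the tool's z in degrees, then the finger opening in mm, from 0 to 93. A call has 1 to 10 rows; each row shifts and turns the commanded pose from where the row before left it, along the tool's axes as they then stand; what a row does not reach is not made up. A row lasts 1/12 s, in which the tool goes at most 41.7 mm and 7.16 degrees, less where a joint would pass 70% of its speed; a pose out of reach is approached as far as the arm can. A call with a gripper value outside its range is refused whole. The fingers move at their own pace and stop on an object; "newtons" is the grip in N (left out, the last holds). Time passes only in rows, so rows that do not move let the fingers close. It gives the time, the measured TCP pose, the force, the opening and the grip force at its end, in the units of the state.
- robot.read_state(): the state, without advancing time (a new reading comes with each control period).
- robot.read_camera(name): name is "scene" or "top"; returns a dict with "pixels" (384x512x3 uint8, blue, green, red), "mtx" (3x3 intrinsics, pixels), "D" ([k1, k2, p1, p2, k3] as OpenCV has them; the pictures are not rectified), "eye" and "rotation" of the camera in the world. Camera axes: x right, y up, looking along -z (the intrinsics and any distortion apply to the point x, -y, -z); pixel columns grow to the right and rows downward; lengths in m; the calibration is good to about 2 mm. A picture is of the moment at which its call begins. There is no depth.
- robot.close_job(): hands the job in; it is judged then, once.
The state is a dict: "t": time; "q": joint angles; "dq": joint speeds; "joint_torque": joint torques, N m; "tool_pos": TCP position; "orientation": TCP orientation; "force": force on the tool from outside, world axes, zero at the start; "wrist_torque": the same for the moment, N m; "opening": finger opening in m; "gripper_force": force on a finger pad.
Only numpy, scipy, OpenCV 4.12 (cv2) and the standard library are available. Lean on these libraries where they do the work, as an engineer would, in place of code of your own. Each camera call takes 0.05 s, during which the arm holds its last target. There are 200 camera calls.

### The job

One of the two stage clamps on the bench has a bolt with a square head, hidden in the narrow gap behind its upright bracket. Reach down into the gap, grip that head across two opposite sides, turn it from its slant until it sits square (those sides upright) and keep its spring from turning it back; then, still gripping it, draw the bracket against its sprung plunger fully home to the front stop, and finish while holding it there: keep the grip and the pull and do not let go, so that a colleague can tighten the backing nut. Leave the loose things on the bench where they are.

Things in the scene. Friction and masses are not known exactly. Their poses are not given: they have to be found in the camera images.
- clamp: clamp to work on: fixed dark steel base plate 160 x 120 x 12 mm. Origin on the bench surface; -x is its front (faces the robot, turned up to 26 degrees), z up. In this frame, mm: low front stop x -76 to -61, top z 36; fixed grey back wall x 50 to 62, y -50 to 50, top z 95; the sliding aluminium bracket stands between them. Open at the sides and above
- carriage (a joint): slide of the bracket to the clamp's front (-x), m: 0 as found, 0.016 = home on the front stop. A sprung brass plunger pushes it back, 5 N at 0, 8 N at home, so it returns if let go. Bracket's upright plate: 12 mm thick, 100 wide (y), top at z 102 mm, rear face at clamp x = 0 when the slide is 0: the gap from there to the back wall is 50 mm and grows with the slide
- bolt_head: plain steel square bolt head, 22 x 22 x 22 mm, in the gap. Origin: its centre, 25 mm behind the bracket's rear face, mid-width (clamp y = 0), 75 mm above the bench. Its x axis is the bolt's axis, level, along clamp x, and it turns only about this. Fingers close along its own y on its two y sides. Nothing stands beside it in the gap
- bolt (a joint): turn of the bolt about its x axis (right-handed), rad: 0 = head square, two sides upright; found slanting at -0.15 to -0.34, range -0.45 to 0.45. A spring drum turns it back towards -0.25, with 0.2 N m at 0; friction 0.1 N m. Upright fingers closing on it slanting jam on its corners and do not square it: tilt the fingers to its slant, grip with 20 N or more, then turn them upright
- other_clamp: similar second clamp, rigid, not to be worked on: bracket 95 mm high with a round domed bolt head 28 mm across and no spring drum. Same base, stop and back wall. Origin on the bench surface, axes as for the first. The two may stand in either place, left or right
- wrench: loose steel open-ended wrench, 150 mm long, lying on the bench in front of a clamp. Origin: centre of its underside
- puck_a: loose black mounted specimen, a disc 30 mm across, 20 mm high, on the bench beside a clamp. Origin: centre of its underside
- puck_b: a second such specimen, beside the other clamp. Origin: centre of its underside
- jar: loose lidded jar, 56 mm across, 85 mm high, behind the clamps. Origin: centre of its underside
- objective: loose dark microscope objective standing on end, 32 mm across, 45 mm high. Origin: centre of its underside
- dish: loose shallow glass dish, 80 mm across, 18 mm high. Origin: centre of its underside
Things that resemble listed ones, but are neither listed nor needed, are in the scene too. What is shaped like the clamp but orange is not meant.

How it is judged:
On the way, in this order (a step that is already met when the one before it is completed fails the run):
1. the square bolt head is gripped and turned square (contact force between the fingers and bolt_head above 3 N and value of joint bolt between -0.09 and 0.09 rad), for 0.2 s.
2. with the head still gripped square, the bracket is drawn home against the front stop (all of step 1 and value of joint carriage above 0.0135 m), for 0.2 s.
At the end, for the whole second after the job is handed in: The robot is holding: the fingers press the bolt head with more than 3 N, the head is square within 0.09 rad (5 degrees), and the bracket is held home against the stop, its slide above 13.5 of 16 mm, all through the last second (all of step 2); the arm keeps its last pose, push and grip.
It fails at once if a loose thing on the bench is shifted by more than 30 mm (distance of any of wrench, puck_a, puck_b, jar, objective, dish from where it was at the start of the episode above 0.03 m).
It also fails if it takes over 35 s, if anything falls off the work surface, if the arm or the gripper's body presses on something with over 40 N, if the wrist force passes 120 N, or if a joint passes its speed limit or range.

## Working session

There is one attempt and no reset: what is moved stays moved. The work goes in short steps, Python scripts to look and compute and a tool call to move; the robot and the scene stay as the last step left them, time stands still between calls to the robot, and variables do not carry over. Pictures are saved under pics/ and viewed, at most 10 in all, crops included, and the job is handed in when it is done.

Besides the shell and the picture viewer there is one more tool, called after "Request:" as a command line: name --argument value ..., lists and objects as JSON in quotes. play_rows: Moves the arm, as the interface text tells. Its arguments: {"type":"object","properties":{"deltas":{"type":"array"},"newtons":{"type":"number"}},"required":["deltas"]}

```bash
mkdir -p pics; cat > h.py <<'E'
import numpy as np,cv2,pickle
from plant import robot
def cam(n):
    c=robot.read_camera(n); pickle.dump(c,open(f'{n}.pkl','wb')); return c
def load(n): return pickle.load(open(f'{n}.pkl','rb'))
def ray(c,uv):
    p=cv2.undistortPoints(np.array([[uv]],float),c['mtx'],np.array(c['D'],float))[0,0]
    d=np.array(c['rotation'])@np.array([p[0],-p[1],-1]); return np.array(c['eye']),d/np.linalg.norm(d)
def atz(c,uv,z):
    e,d=ray(c,uv); return e+d*(z-e[2])/d[2]
def tri(c1,u1,c2,u2):
    A=0;b=0;rs=[ray(c1,u1),ray(c2,u2)]
    for e,d in rs:
        P=np.eye(3)-np.outer(d,d);A=A+P;b=b+P@e
    x=np.linalg.solve(A,b); return x,[round(1000*np.linalg.norm((np.eye(3)-np.outer(d,d))@(x-e)),1) for e,d in rs]
def proj(c,X):
    R=np.array(c['rotation']);p=(np.atleast_2d(X)-c['eye'])@R
    p=p*[1,-1,-1]
    return cv2.projectPoints(p,np.zeros(3),np.zeros(3),c['mtx'],np.array(c['D'],float))[0][:,0]
E
python3 - <<'E'
from h import *
for n in('scene','top'):
    c=cam(n); cv2.imwrite(f'pics/{n}0.png',cv2.resize(c['pixels'],None,fx=1.5,fy=1.5,interpolation=cv2.INTER_CUBIC)); print(n,c['eye'],np.round(c['rotation'],3).tolist(),c['mtx'],c['D'])
print(robot.read_state())
E
```

```text
scene [1.31765859 0.09763683 0.95445404] [0.476, 0.682, 1.787] [[381.23642168   0.         258.18134448]
 [  0.         381.23642168 186.95859775]
 [  0.           0.           1.        ]] [0.00682063 0.         0.         0.         0.        ]
top [ 0.35573517 -0.17647354  1.48340758] [0.124, -0.097, -1.552] [[461.68305146   0.         251.56122442]
 [  0.         461.68305146 195.40744507]
 [  0.           0.           1.        ]] [-0.01535252  0.          0.          0.          0.        ]
{'t': 0.1, 'q': array([-1.22238520e+00,  1.31082210e-01,  1.48920832e+00, -1.29145540e-05,
        1.52303496e+00, -8.53996878e-02]), 'dq': array([ 8.21662381e-04, -1.77444640e-03, -3.21660074e-03,  8.80181348e-05,
       -8.11391034e-04, -2.93651966e-04]), 'joint_torque': array([ 1.32814694e-03, -5.61340714e+01, -4.93095267e+01,  7.71130621e-02,
        2.90873641e-02, -1.40573125e-04]), 'tool_pos': array([ 0.25202818, -0.54390054,  0.21767359]), 'orientation': array([-3.06630299e+00, -6.75729314e-01,  3.76800038e-04]), 'force': array([0.40478305, 0.03200425, 0.98781956]), 'wrist_torque': array([ 0.01089169, -0.05859398,  0.01558444]), 'gripper_force': 0.0, 'opening': 0.09316170542060435}
```

View pics/scene0.png

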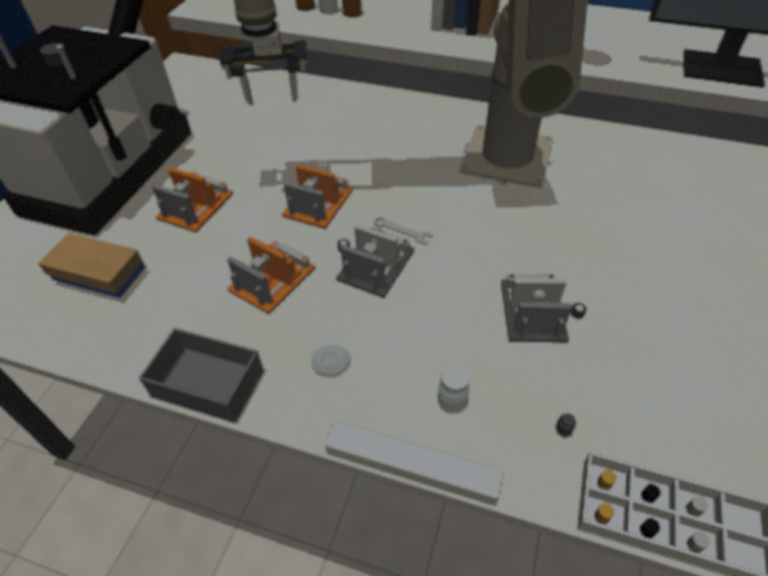

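View pics/top0.png

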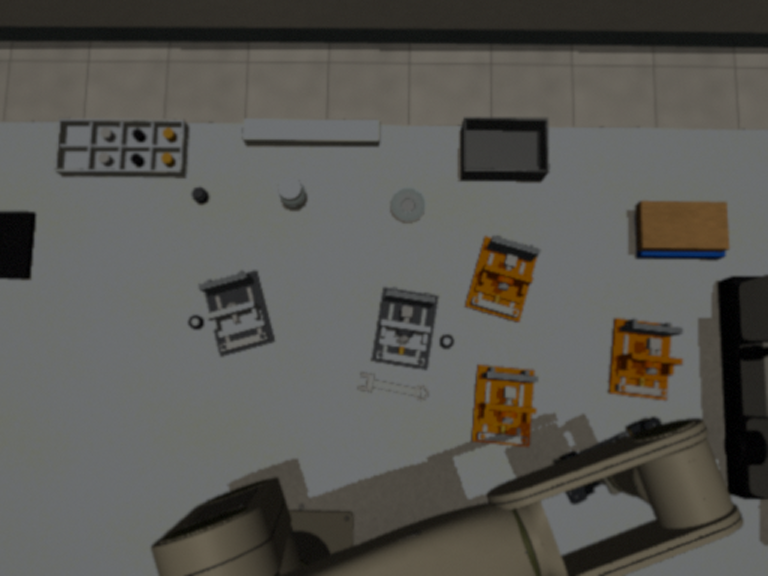

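The scene picture shows two grey clamps, at 1.5x pixels (375,260) and (537,307). The three orange ones are decoys. In the top picture the grey clamps are at (236,312) and (405,328). I'll check both in one crop to choose between them.

```bash
sed -i "s/np.array(c\['rotation'\])/cv2.Rodrigues(np.array(c['rotation'],float))[0]/" h.py
python3 - <<'E'
from h import *
t=load('top')['pixels'];s=load('scene')['pixels']
def cr(i,x,y,w=66,h=50):  # 6x
    return cv2.resize(i[y:y+h,x:x+w],(396,300),interpolation=cv2.INTER_CUBIC)
m=np.vstack([np.hstack([cr(t,125,177,),cr(t,238,190)]),np.hstack([cr(s,330,177),cr(s,217,147)])])
m=np.clip((m/255.)**.6*255,0,255).astype(np.uint8)
cv2.imwrite('pics/m1.png',m)
E
```

```text
(no output)
```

View pics/m1.png

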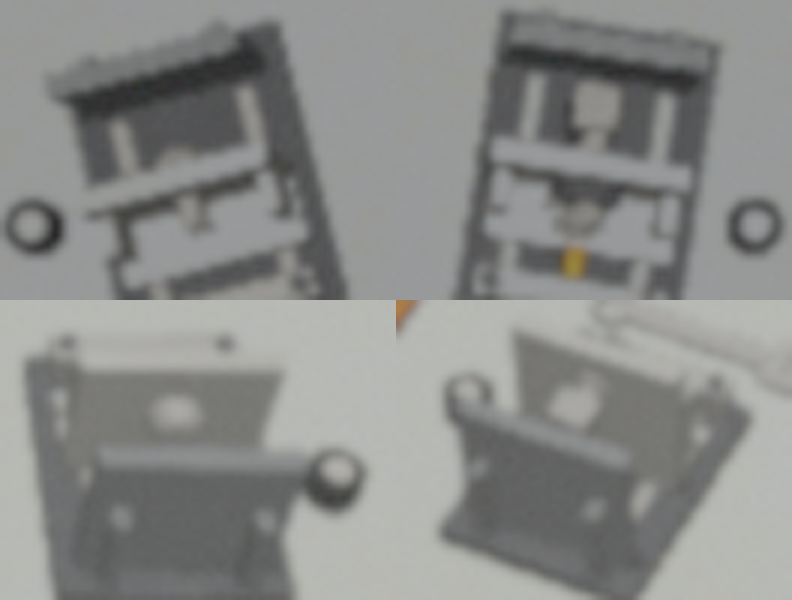

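The right clamp has the square head (seen in both views), the drum and the brass plunger, so that's the one to work on. The left clamp has the round dome. Next I'll fit the right clamp's pose from two views and check its slant.

```bash
python3 - <<'E'
from h import *
from scipy.optimize import least_squares
T=load('top');S=load('scene')
f=lambda x,y,ox,oy:((x+.5)/6-.5+ox,(y+.5)/6-.5+oy)
t=lambda x,y:f(x-396,y,238,190); s=lambda x,y:f(x-396,y-300,217,147)
print('head centre tri',tri(T,t(596,105),S,s(575,402)))
print('br +y',tri(T,t(495,139),S,s(690,382))); print('br -y',tri(T,t(692,167),S,s(516,332)))
obs=[(T,(0,50,102),t(495,139)),(T,(0,-50,102),t(692,167)),(T,(80,60,12),t(503,12)),(T,(80,-60,12),t(717,45)),(T,(25,0,86),t(596,105)),
# far corners of wall (rear top)
(S,(62,-50,95),s(460,407)),(S,(62,50,95),s(628,465)),(S,(80,-60,12),s(445,535)),(S,(80,60,12),s(632,603))]
obs=[obs[i] for i in (0,1,2,3,4,5,6,7,8)]
def W(p,X): c,n=np.cos(p[2]),np.sin(p[2]); return np.array([p[0]+(c*X[0]-n*X[1])/1e3,p[1]+(n*X[0]+c*X[1])/1e3,X[2]/1e3])
r=lambda p:np.concatenate([proj(c,W(p,X))[0]-u for c,X,u in obs])
o=least_squares(r,[.52,-.2,-.1],loss='soft_l1');p=o.x
print(p,np.degrees(p[2]));print(np.round(r(p).reshape(-1,2),1).tolist())
print('head',W(p,(25,0,75)))
i=S['pixels'][150:180,230:266];i=cv2.resize(i,None,fx=20,fy=20,interpolation=cv2.INTER_CUBIC)
i=np.clip(((i/255.)**.6)*255,0,255).astype(np.uint8)
col={0:(0,255,0),-.15:(0,0,255),-.34:(255,0,0)}
for th,cc in col.items():
    pts=[]
    for a,b in((1,1),(1,-1),(-1,-1),(-1,1)):
        y=11*a*np.cos(th)-11*b*np.sin(th);z=11*a*np.sin(th)+11*b*np.cos(th); u=proj(S,W(p,(36,y,75+z)))[0]
        pts.append(((u-[230,150]+.5)*20))
    cv2.polylines(i,[np.int32(pts)],True,cc,1)
cv2.imwrite('pics/head.png',i)
E
```

```text
head centre tri (array([ 0.51839533, -0.21215102,  0.08942034]), [np.float64(2.1), np.float64(2.1)])
br +y (array([ 0.4980833 , -0.1581401 ,  0.10098313]), [np.float64(1.4), np.float64(1.4)])
br -y (array([ 0.48625434, -0.25864741,  0.09837103]), [np.float64(0.3), np.float64(0.3)])
[ 0.4917485  -0.20887643 -0.14398503] -8.249734414481795
[[-0.0, -0.2], [0.1, 0.4], [-0.2, -1.0], [1.0, -0.7], [0.7, 0.6], [0.4, 0.2], [0.8, 0.5], [-0.5, -0.9], [0.9, -0.2]]
head [ 0.5164898  -0.21246363  0.075     ]
```

View pics/head.png

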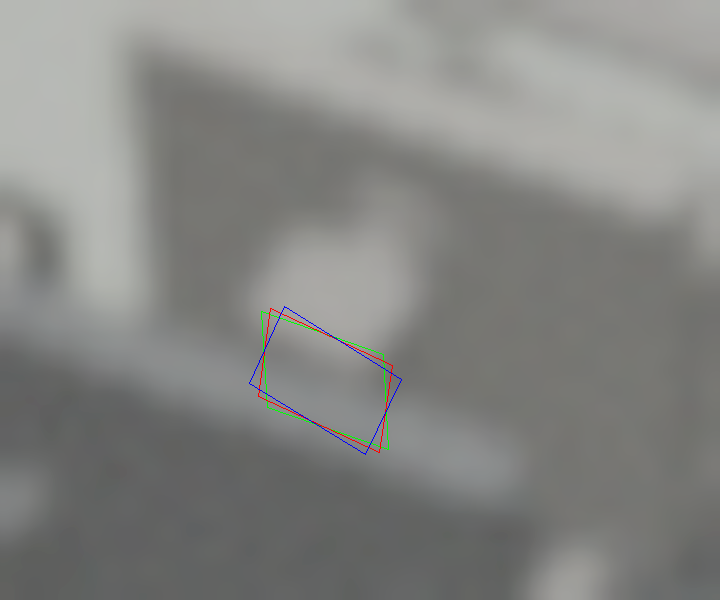

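The fit has residuals up to about 1 px. It puts the head at about (0.5165, -0.2125, 0.075) with yaw about -8°. The slant can't be read precisely from this picture.

The moves can't tilt the fingers, only turn about z. So I'll press one finger on a side of the head and drag it along that side to turn the head square, then close on it. First I turn to the clamp's yaw and travel over.

Request:
play_rows --deltas '[0, 0, 0, 6.6, 93, 0, 0, 0, 6.6, 93, 0, 0, 0, 6.6, 93, 0, 0, 0, 6.6, 93, 0, 0, 0, 6.6, 93]' --newtons 60

```text
t: 0.52
tool_pos: [0.2521, -0.5441, 0.218]
orientation: [-3.132, 0.232, 0.001]
force: [-0.6, -0.5, -0.5]
opening: 0.0933
gripper_force: 0.0
```

Request:
play_rows --deltas '[20, -34, 0, 0, 60, 20, -34, 0, 0, 60, 20, -34, 0, 0, 60, 20, -34, 0, 0, 60, 20, -34, 0, 0, 60, 20, -34, 0, 0, 60, 20, -34, 0, 0, 60, 20, -34, 0, 0, 60, 20, -34, 0, 0, 60, 14, -26, 0, 0, 60]'

```text
t: 1.35
tool_pos: [0.4926, -0.2405, 0.2183]
orientation: [-3.133, 0.221, 0.0]
force: [-0.8, -0.3, 0.3]
opening: 0.06
gripper_force: 0.0
```

```bash
cat >> h.py <<'E'
YAW=np.radians(-8.2);HEAD=np.array([.5165,-.2125,.075])
def rep():
    s=robot.read_state();R=cv2.Rodrigues(s['orientation'])[0];e=HEAD-s['tool_pos']
    print('t',round(s['t'],2),'pos',np.round(s['tool_pos'],4),'toolx yaw',round(float(np.degrees(np.arctan2(R[1,0],R[0,0]))),2),'z',np.round(R[:,2],3),'head in tool mm',np.round(R.T@e*1e3,1),'F tool',np.round(R.T@s['force'],1),'M',np.round(R.T@s['wrist_torque'],2),'open',round(s['opening']*1e3,1),'g',round(s['gripper_force'],1))
E
python3 -c "
from h import *
rep()"
```

```text
t 1.35 pos [ 0.4926 -0.2405  0.2183] toolx yaw -8.08 z [-0.     0.001 -1.   ] head in tool mm [ 19.8 -31.  143.3] F tool [-0.8  0.5 -0.3] M [0.04 0.01 0.01] open 60.0 g 0.0
```

Request:
play_rows --deltas '[20, -31, 0, 0, 60, 0, 0, 35, 0, 60, 0, 0, 35, 0, 60, 0, 0, 0, 0, 60, 0, 0, 0, 0, 60]'

```text
t: 1.77
tool_pos: [0.5134, -0.2142, 0.1463]
orientation: [-3.131, 0.223, 0.009]
force: [-0.6, 0.4, 0.4]
opening: 0.06
gripper_force: 0.0
```

```bash
python3 - <<'E'
from h import *
rep()
T=cam('top');S=cam('scene')
def cr(i,x,y,w=66,h=98): return cv2.resize(i[y:y+h,x:x+w],(396,588),interpolation=cv2.INTER_CUBIC)
m=np.hstack([cr(T['pixels'],238,165),cr(S['pixels'],217,110)])
cv2.imwrite('pics/m2.png',np.clip((m/255.)**.6*255,0,255).astype(np.uint8)); rep()
E
```

```text
t 1.77 pos [ 0.5134 -0.2142  0.1463] toolx yaw -8.13 z [-0.006  0.003 -1.   ] head in tool mm [ 3.2 -2.  71.3] F tool [-0.7 -0.3 -0.4] M [ 0.03 -0.    0.02] open 60.0 g 0.0
t 1.87 pos [ 0.5159 -0.2161  0.1504] toolx yaw -8.18 z [ 0.001 -0.001 -1.   ] head in tool mm [-0.1 -3.7 75.4] F tool [-0.2 -0.4 -0.3] M [-0.01  0.   -0.03] open 60.2 g 0.0
```

View pics/m2.png

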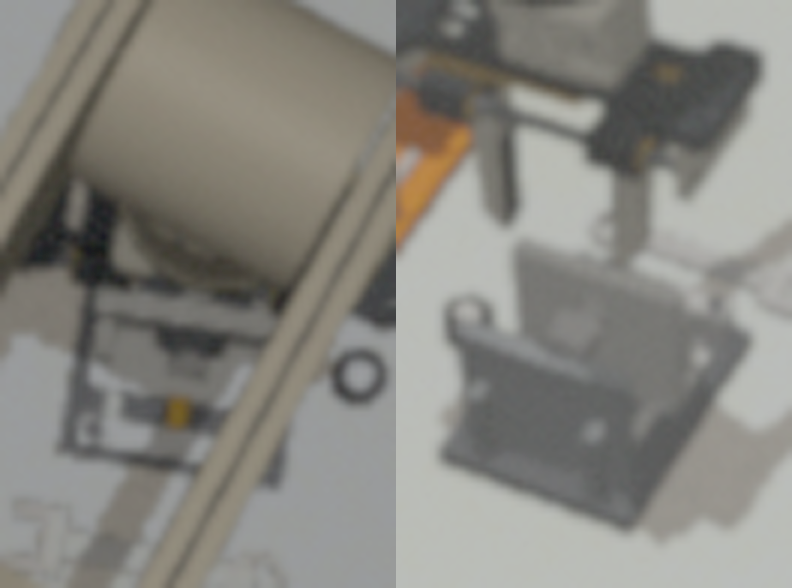

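The fingers stand over the gap on both sides of the head; their tips are at about (505,222) and (632,260) in the scene crop. I'll descend and close lightly to feel the centre and the slant.

Request:
play_rows --deltas '[0, -3, 20, 0, 60, 0, 0, 25, 0, 60, 0, 0, 25, 0, 60, 0, 0, 15, 0, 60, 0, 0, 9, 0, 60, 0, 0, 0, 0, 60, 0, 0, 0, 0, 60]' --newtons 5

```text
t: 2.45
tool_pos: [0.5168, -0.2133, 0.0564]
orientation: [3.133, -0.224, 0.003]
force: [0.6, 0.5, -0.2]
opening: 0.0601
gripper_force: 0.0
```

Request:
play_rows --deltas '[0, 0, 0, 0, 32, 0, 0, 0, 0, 32, 0, 0, 0, 0, 20, 0, 0, 0, 0, 20, 0, 0, 0, 0, 20, 0, 0, 0, 0, 20]' --newtons 5

```text
t: 2.95
tool_pos: [0.5161, -0.2136, 0.0551]
orientation: [3.131, -0.223, 0.001]
force: [-2.2, -9.7, -0.9]
opening: 0.0274
gripper_force: 5.0
```

```bash
python3 -c "
from h import *
rep()"
```

```text
t 2.95 pos [ 0.5161 -0.2136  0.0551] toolx yaw -8.14 z [ 0.001 -0.002 -1.   ] head in tool mm [  0.3  -1.2 -19.9] F tool [-0.8  9.9  0.9] M [-1.67 -0.07  0.05] open 27.4 g 5.0
```

Request:
play_rows --deltas '[0, 1, 0, 0, 20, 0, 0, 0, 0, 20, 0, 0, 0, 0, 20]'

```text
t: 3.2
tool_pos: [0.5159, -0.2146, 0.0551]
orientation: [3.132, -0.223, 0.001]
force: [-0.8, -6.4, 0.3]
opening: 0.0252
gripper_force: 5.0
```

Request:
play_rows --deltas '[0, 1, 0, 0, 20, 0, 0, 0, 0, 20, 0, 0, 0, 0, 20]'

```text
t: 3.45
tool_pos: [0.5159, -0.2147, 0.055]
orientation: [3.133, -0.223, 0.001]
force: [0.0, -2.1, 3.7]
opening: 0.025
gripper_force: 5.0
```

```bash
python3 -c "
from h import *
rep()"
```

```text
t 3.45 pos [ 0.5159 -0.2147  0.055 ] toolx yaw -8.15 z [ 0.001 -0.001 -1.   ] head in tool mm [  0.3  -2.3 -20. ] F tool [ 0.3  2.1 -3.7] M [-0.51 -0.07  0.03] open 25.0 g 5.0
```

The opening of 25.0 mm with both fingers touching means a slant of about -0.15 rad. At so small a slant a firm squeeze may square it, so I'll try that and watch the opening (22 mm means flush).

Request:
play_rows --deltas '[0, 0, 0, 0, 15, 0, 0, 0, 0, 15, 0, 0, 0, 0, 15, 0, 0, 0, 0, 15]' --newtons 60

```text
t: 3.78
tool_pos: [0.5159, -0.2148, 0.055]
orientation: [3.133, -0.223, 0.001]
force: [0.0, -4.0, 4.8]
opening: 0.0232
gripper_force: 60.0
```

```bash
python3 -c "
from h import *
rep()"
```

```text
t 3.78 pos [ 0.5159 -0.2148  0.055 ] toolx yaw -8.15 z [ 0.001 -0.001 -1.   ] head in tool mm [  0.3  -2.3 -20. ] F tool [ 0.6  4.  -4.8] M [-0.77 -0.09  0.06] open 23.2 g 60.0
```

Request:
play_rows --deltas '[0, 0, 0, 0, 15, 0, 0, 0, 0, 15, 0, 0, 0, 0, 15, 0, 0, 0, 0, 15]'

```text
t: 4.12
tool_pos: [0.5159, -0.2147, 0.055]
orientation: [3.133, -0.223, 0.001]
force: [-0.9, -3.7, 4.1]
opening: 0.0231
gripper_force: 60.0
```

Request:
play_rows --deltas '[0, 0, 0, 0, 15, 0, 0, 0, 0, 15, 0, 0, 0, 0, 15]' --newtons 30

```text
t: 4.37
tool_pos: [0.5158, -0.2147, 0.0543]
orientation: [3.133, -0.223, 0.001]
force: [0.8, -4.7, 0.5]
opening: 0.023
gripper_force: 30.0
```

Request:
play_rows --deltas '[0, 0, 0, 0, 15, 0, 0, 0, 0, 15, 0, 0, 0, 0, 15]' --newtons 5

```text
t: 4.62
tool_pos: [0.5154, -0.2146, 0.0543]
orientation: [3.133, -0.223, -0.001]
force: [-0.5, -5.3, 0.7]
opening: 0.0237
gripper_force: 5.0
```

The opening holds 23.0 mm even at 30 N, so the rotation is real but not fully flush. I'll add the finger drag: bias the push onto the +y-side finger while moving up, then squeeze.

Request:
play_rows --deltas '[0, 2, 0, 0, 15, 0, 2, 0, 0, 15, 0, 1, 0, 0, 15, 0, 0, -2, 0, 15, 0, 0, -2, 0, 15, 0, 0, -2, 0, 15, 0, 0, 0, 0, 15]' --newtons 5

```text
t: 5.2
tool_pos: [0.5135, -0.2153, 0.0582]
orientation: [-3.127, 0.221, 0.007]
force: [2.7, 9.8, -4.0]
opening: 0.0257
gripper_force: 5.0
```

Request:
play_rows --deltas '[0, 0, 0, 0, 15, 0, 0, 0, 0, 15, 0, 0, 0, 0, 15]' --newtons 60

```text
t: 5.45
tool_pos: [0.5136, -0.2146, 0.0582]
orientation: [-3.126, 0.221, 0.007]
force: [2.6, 13.9, -1.5]
opening: 0.0221
gripper_force: 60.0
```

```bash
python3 -c "
from h import *
rep()"
```

```text
t 5.45 pos [ 0.5136 -0.2146  0.0582] toolx yaw -8.08 z [-0.004  0.008 -1.   ] head in tool mm [  2.5  -2.6 -16.8] F tool [  0.6 -14.1   1.6] M [ 2.2   0.01 -0.04] open 22.1 g 60.0
```

The opening is 22.1 mm at 60 N, so the pads sit flush on the flats and the head is square. Now I ease the side bias and draw it forward.

Request:
play_rows --deltas '[0, -1.5, 0, 0, 15, 0, -1.5, 0, 0, 15, -2, 0, 0, 0, 15, -2, 0, 0, 0, 15, -2, 0, 0, 0, 15, -2, 0, 0, 0, 15, -2, 0, 0, 0, 15]' --newtons 60

```text
t: 6.03
tool_pos: [0.5049, -0.2132, 0.0584]
orientation: [-3.131, 0.223, 0.002]
force: [8.4, 3.6, -17.3]
opening: 0.0224
gripper_force: 60.0
```

Request:
play_rows --deltas '[-2, 0, 0, 0, 15, -2, 0, 0, 0, 15, -2, 0, 0, 0, 15, -2, 0, 0, 0, 15, -2, 0, 0, 0, 15, 0, 0, 0, 0, 15, 0, 0, 0, 0, 15]'

```text
t: 6.62
tool_pos: [0.4975, -0.2122, 0.0588]
orientation: [-3.131, 0.223, -0.007]
force: [22.2, 1.5, -25.9]
opening: 0.0218
gripper_force: 60.0
```

```bash
python3 -c "
from h import *
rep()"
```

```text
t 6.62 pos [ 0.4975 -0.2122  0.0588] toolx yaw -8.16 z [ 0.004  0.002 -1.   ] head in tool mm [ 19.   -2.4 -16.2] F tool [21.7 -4.6 26. ] M [0.57 3.33 0.15] open 21.8 g 60.0
```

Request:
play_rows --deltas '[-1, 0, 1.5, 0, 15, -1, 0, 1.5, 0, 15, 0, 0, 0, 0, 15, 0, 0, 0, 0, 15, 0, 0, 0, 0, 15]'

```text
t: 7.03
tool_pos: [0.4976, -0.2123, 0.0586]
orientation: [-3.132, 0.223, -0.013]
force: [20.5, 6.0, -10.5]
opening: 0.0214
gripper_force: 60.0
```

```bash
python3 - <<'E'
from h import *
rep()
S=cam('scene');T=cam('top')
p=[0.49175,-0.20888,-0.144]
def W(X): c,n=np.cos(p[2]),np.sin(p[2]); return np.array([p[0]+(c*X[0]-n*X[1])/1e3,p[1]+(n*X[0]+c*X[1])/1e3,X[2]/1e3])
g=lambda i:np.clip((i/255.)**.6*255,0,255).astype(np.uint8)
i=cv2.resize(g(S['pixels'][147:197,217:283]),(396*2,600),interpolation=cv2.INTER_CUBIC)
for sl,cc in((0,(0,0,255)),(-16,(0,255,0))):
    u=[(proj(S,W((sl,y,102)))[0]-[217,147]+.5)*12 for y in(-50,50)]
    cv2.line(i,*[tuple(int(v) for v in q) for q in u],cc,1)
cv2.imwrite('pics/m3.png',i); rep()
E
```

```text
t 7.03 pos [ 0.4976 -0.2123  0.0586] toolx yaw -8.15 z [ 0.008  0.001 -1.   ] head in tool mm [ 18.9  -2.5 -16.3] F tool [19.3 -8.8 10.7] M [1.19 2.87 0.24] open 21.4 g 60.0
t 7.13 pos [ 0.4976 -0.2122  0.0586] toolx yaw -8.15 z [ 0.008  0.001 -1.   ] head in tool mm [ 18.9  -2.4 -16.3] F tool [19.6 -8.3  9.4] M [1.3  2.9  0.23] open 22.1 g 60.0
```

View pics/m3.png

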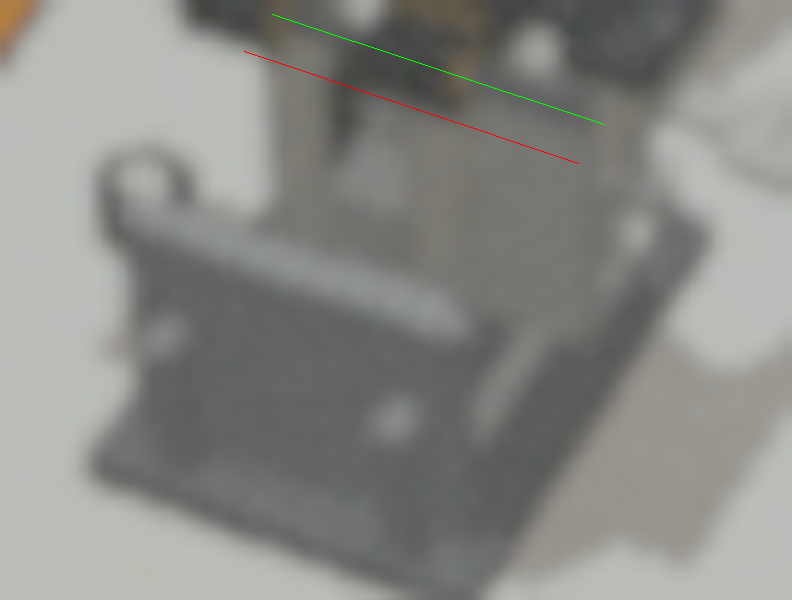

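The picture shows the bracket's right edge at about x=602 in the crop. That matches the green prediction for the full 16 mm slide (605), not the red as-found line (579). The tip also stayed at 0.4976 m under 2 mm more commanded pull, with about 20 N on it against the plunger's 8 N. The opening is 22.1 mm at 60 N grip, so I'm handing in.

```bash
python3 -c "
from h import *
print(robot.close_job());rep()"
```

```text
the job is handed in; nothing more can be done
None
the job is handed in; nothing more can be done
```

I handed the job in at about 7.1 s with the square head gripped at 60 N, sitting square (22.1 mm opening on the 22 mm flats) and the bracket held on the front stop; no verdict came back, and I took no final picture of the loose things.

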